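# Shut the stopcock and take off the filter cap of unknown thread

## Robot

A 6-joint arm with a two-finger parallel gripper is mounted at the origin on a cart in front of the work surface, level with it; the furniture and walls round the work are solid. World frame = base frame: x ahead of the robot, y to its left, z up, the work surface at z = 0. Lengths are in m, angles in degrees, forces in N, time in s.
With the tool pointing down it reaches from about 0.3 to 0.75 m from the base axis. Payload 8.5 kg.
Tool frame: the origin (TCP) lies on the centre line of the jaws, within the pads' length; the fingertips stand 25 mm ahead of it and the grasp point (between the pads) lies 6 mm ahead of it; z points along the fingers, y is the line along which they close (so a half turn about z gives the same grasp; the last joint's range is limited). The gripper opens to 85 mm and grips with 20 to 120 N. Pads are 22 mm wide; open, the fingers measure 114 mm over their backs; the gripper's body (76 mm by 85 mm) begins 54 mm behind the grasp point. The pads swing forward as they close: fully open they stand 13 mm farther back than shut.
Start: joints at [-86.648, 21.807, 74.336, -0, 83.858, -12.336], TCP at [0.149, -0.529, 0.256] pointing down, gripper open.
Joint ranges: [-178.18, 178.18], [-50.72, 133.34], [12.68, 142.11], [-81.47, 261.47], [9.98, 163.14], [-165.26, 165.26]. Speed limits (degrees/s): [136.94, 136.94, 180, 180, 180, 180].

## Interface

Orientations are given as [roll, pitch, yaw] about the fixed x, y, z axes, in that order (R = Rz(yaw) Ry(pitch) Rx(roll)).
In Python, from bench import bot gives the robot as it stands. The module is installed in compiled form; this text tells all that it offers.
- The arm moves only by the tool arm_command, never from a script. Its argument "plan" is a list of rows, each a list of 3 entries, a list of its own where there are three numbers: the finger opening in mm, from 0 to 85.4, then the shift along the tool's x, y, z normalised to -1 to 1, where 1 is 0.25 m, then the turn, a rotation vector about the tool's x, y, z normalised to -1 to 1, where 1 is 2 rad. A call has 1 to 20 rows; each row is the pose to reach, as a shift and turn from the pose commanded when the call began, along the tool's axes at that moment; what a row does not reach only later rows make up. A row lasts 1/12 s, in which the tool goes at most 41.7 mm and 7.16 degrees, less where a joint would pass 70% of its speed; a pose out of reach is approached as far as the arm can. A call with a number of a shift or a turn outside -1 to 1 is refused whole. A call with a gripper value outside its range is refused whole. The fingers move at their own pace and stop on an object; "force" is the grip in N (left out, the last holds). Time passes only in rows, so rows that repeat a pose let the fingers close. It gives the time, the measured TCP pose, the force, the opening and the grip force at its end, in the units of the state.
- bot.sense(): the state, without advancing time (a new reading comes with each control period).
- bot.read_camera(name): name is "side" or "top" or "wrist"; returns a dict with "frame" (384x512x3 uint8, red, green, blue), "K" (3x3 intrinsics, pixels), "pose" (4x4, takes a point from camera to world coordinates). Camera axes: x right, y down, z forward; pixel columns grow to the right and rows downward; lengths in m; the calibration is good to about 2 mm. A picture is of the moment at which its call begins. There is no depth.
- bot.close_job(): hands the job in; it is judged then, once.
Trained networks look in a picture, given as the dict that the camera call returned (one of the last four; its "shot" number tells which), for a name from the list of things; names that differ only in an ending like _2 or _b are one class to them, and where a whole thing is asked for, a point or a joint stands for the part that bears it (a point fixed in the world has none). Each returns a list of dicts, best first, with "p" (0 to 1); they miss things now and then, are a little off and sometimes report something else, mostly with a low value. They report only what shows in the picture. A call takes as long as a camera call.
- bot.spot_in(query, picture): "location" ([x, y, z] in m, in the coordinates of the camera as it stood for that picture, good to about 4 mm: the middle of the surface that is visible of it).
- bot.masks_of(query, picture): "pixels" (384x512 bool, what is visible of it).
The state is a dict: "clock": time; "joint_pos": joint angles; "qvel": joint speeds; "joint_efforts": joint torques, N m; "tcp_pos": TCP position; "ee_rot": TCP orientation; "wrist_force": force on the tool from outside, world axes, zero at the start; "torque": the same for the moment, N m; "finger_gap": finger opening in m; "grip_force": force on a finger pad.
Only numpy, scipy, OpenCV 4.12 (cv2) and the standard library are available. Lean on these libraries where they do the work, as an engineer would, in place of code of your own. Each camera call takes 0.05 s, during which the arm holds its last target. There are 200 camera calls.

## Task

The water filter on the draining board is due for a new cartridge. First shut its stopcock by turning the lever a quarter turn until it stands square across the pipe; only then unscrew the housing's cap - nobody knows whether its thread is right-handed or left-handed, so find out by trying which way it gives - and lift it off. Finish while still holding the cap in the gripper, kept still with at least 5 cm of air between it and the neck, with the stopcock left shut and the tin, jar, shaker and teaspoon where they stand.

Things in the scene. Friction and masses are not known exactly. Their poses are not given: they have to be found in the camera images.
- filter_unit: Water filter set, fixed: steel tray 120 x 280 x 10 mm (x -60 to +60, y -155 to +125 mm) carrying, in a row along y: at y 0 a white round housing 68 mm across (foot 76) with the cap on its neck; at y -115 a sealed white vessel, not to be handled; at y +105 a stopcock on an 18 mm pipe that runs along y at z 45. Origin: tray's underside, on the housing's axis; z up
- neck_rim (a point): Centre of the top of the housing's neck, 122 mm above the board, fixed. The neck is a 36 mm post with thread lugs out to 47 mm across and two stop dogs, 22 mm tall in all above the housing's shoulder (z 100 mm). The cap is clear of it after 22 mm of lift from its start
- cap: Loose grey screw cap, about 60 to 130 g, on the housing's neck: knurled round skirt 58 mm across, 25 mm high; on its top a smooth upright round grip knob 32 mm across, 24 mm high, with a small raised rib (26 x 5 x 2 mm) along the cap's x. Origin: centre of the skirt's underside, at the start on the housing's shoulder; z up along the thread axis; at the start its x lies along filter_unit's x (within 2 degrees)
- stopcock (a joint): Angle of the stopcock lever in rad, about the vertical axis: 0 = fully open, lever along the pipe (pointing to the filter_unit's +y), pi/2 = fully shut, lever square across the pipe (pointing to its -x); grows anticlockwise seen from above; stops at both ends; stays where it is left; needs about 0.2 N m. Starts between 0 and 0.4
- stopcock_pivot (a point): Point on the lever's hinge axis, at the lever's mid-height (76 mm above the board); fixed to filter_unit
- lever_tip (a point): Point on the lever near its free end, 85 mm from the pivot, at the lever's mid-height; the lever is a level steel bar 14 mm wide and 12 mm high, reaching 95 mm from the pivot, its underside 70 mm above the board
- tea_tin: Square tea tin with a wooden lid, 97 x 97 x 130 mm, loose bystander behind the filter; origin at the underside's centre
- jar: Round spice jar with a screw top, 42 mm across, 96 mm high, loose bystander behind the filter; origin at the underside's centre
- shaker: Glass shaker with a domed top, 44 x 44 x 90 mm, loose bystander behind the filter; origin at the underside's centre
- teaspoon: Teaspoon, 130 x 26 x 11 mm, lying in front of the filter tray, loose bystander; origin at the underside's centre
- vessel_top (a point): Top of the sealed white vessel beside the housing: 68 mm across, domed, 138 mm high, has no cap
- cap_knob (a point): Middle of the grip knob, on the cap's axis, 37 mm above its origin (knob: 12 mm up and down). The thread's hand differs between starts and cannot be seen. Wrong way: the cap stops dead within 8 degrees, then fingers slip on it. Right way: turns easily, rises 2 mm over the first 45 degrees, and can be pulled straight up at 60 to 95 degrees from the start; stop at about 100; below 45 it will not pull off

How it is judged:
By the outcome, as a careful person would: the job done as asked, in the order asked, and still so for the second after the job is handed in, while the arm keeps its last pose, push and grip.
It also fails if it takes over 62 s, if anything falls off the work surface, if the arm or the gripper's body presses on something with over 40 N, if the wrist force passes 120 N, or if a joint passes its speed limit or range.

## Working session

There is one attempt and no reset: what is moved stays moved. The work goes in short steps, Python scripts to look and compute and a tool call to move; the robot and the scene stay as the last step left them, time stands still between calls to the robot, and variables do not carry over. Pictures are saved under pics/ and viewed, at most 10 in all, crops included, and the job is handed in when it is done.

Besides the shell and the picture viewer there is one more tool, called after "Call:" as name(argument=value, ...) on one line, values as JSON. arm_command: Moves the arm, as the interface text tells. Scaled input: -1 to 1 covers 0.25 m each way for a shift and 2 rad each way for a turn. Its arguments: {"type":"object","properties":{"plan":{"type":"array","items":{"type":"array"}},"force":{"type":"number"}},"required":["plan"]}

```bash
mkdir -p pics
cat > h.py <<'E'
import numpy as np, cv2
from bench import bot
from scipy.spatial.transform import Rotation as R
def w(pic,l): return (pic["pose"]@np.r_[l,1])[:3]
def proj(pic,p):
    q=np.linalg.inv(pic["pose"])@np.r_[p,1]; u=pic["K"]@q[:3]; return u[:2]/u[2]
def save(pic,n): cv2.imwrite(f"pics/{n}.png",pic["frame"][:,:,::-1])
def rel(p,rot=None,s=None):
    # shift (normalised) from tool pose to world p, turn to Rotation
    s=s or bot.sense(); T=R.from_euler("xyz",s["ee_rot"],degrees=True)
    sh=T.inv().apply(np.array(p)-s["tcp_pos"])/0.25
    tn=np.zeros(3) if rot is None else (T.inv()*rot).as_rotvec()/2
    return sh.round(4),tn.round(4)
E
cat > a.py <<'E'
from h import *
np.set_printoptions(precision=4,suppress=True)
s=bot.sense(); print(s)
P={}
for n in ("top","side"):
    p=bot.read_camera(n); save(p,n+"0"); P[n]=p
    print(n,p["pose"][:3,3])
    for q in ["filter_unit","cap","cap_knob","stopcock","lever_tip","stopcock_pivot","neck_rim","vessel_top","tea_tin","jar","shaker","teaspoon"]:
        try:
            for d in bot.spot_in(q,p)[:2]: print(q,round(d["p"],2),w(p,d["location"]),proj(p,w(p,d["location"])))
        except Exception as e: print(q,e)
a=np.hstack([P["top"]["frame"],P["side"]["frame"]]);
E
python3 a.py
```

```text
{'clock': 0.0, 'joint_pos': array([-86.6485,  21.8427,  74.3842,  -0.0014,  83.8588, -12.3361]), 'qvel': array([-0.0598, -0.0115, -0.1097, -0.0733,  0.0644,  0.0515]), 'joint_efforts': array([ -0.0006, -44.8464, -23.1281,  -0.0002,   0.0047,   0.    ]), 'tcp_pos': array([ 0.1487, -0.5293,  0.2557]), 'ee_rot': array([-179.9159,   -0.017 ,   15.6877]), 'wrist_force': array([-0.8841, -0.0891,  0.4027]), 'torque': array([ 0.0095,  0.0417, -0.0119]), 'grip_force': 0.0, 'finger_gap': 0.0860557809932823}
top [0.5172 0.055  0.9868]
filter_unit 0.67 [ 0.5205 -0.0065  0.0109] [299.3043 238.8007]
filter_unit 0.34 [0.5219 0.0145 0.1283] [292.362  238.0153]
cap 0.78 [0.5195 0.0169 0.1269] [291.1392 239.2787]
cap_knob 0.64 [0.5241 0.0168 0.1248] [291.0886 236.937 ]
stopcock 0.87 [0.5236 0.1541 0.0803] [224.2488 238.6116]
lever_tip 0.82 [0.5268 0.156  0.083 ] [223.158  237.0755]
neck_rim 0.59 [ 0.5258 -0.0042  0.0101] [298.214  236.4647]
vessel_top 0.61 [ 0.5218 -0.0049  0.0092] [298.55   238.2339]
tea_tin 0.76 [0.7811 0.1618 0.1101] [217.5001 114.0427]
jar 0.76 [0.7869 0.0273 0.1011] [282.2382 110
[... 333 characters left out ...]

cap_knob 0.94 [0.5158 0.0016 0.1255] [210.3892 214.0469]
stopcock 0.5 [0.531  0.1414 0.0817] [194.3373 185.0761]
lever_tip 0.75 [0.5255 0.1428 0.078 ] [191.8461 186.7834]
stopcock_pivot 0.59 [ 0.4993 -0.0957  0.0415] [225.8477 285.8878]
neck_rim 0.82 [ 0.5003 -0.095   0.0409] [226.2337 285.5554]
vessel_top 0.69 [ 0.5039 -0.0982  0.0376] [228.9405 287.2795]
tea_tin 0.84 [0.7713 0.1268 0.0881] [296.3538 155.5299]
jar 0.88 [0.7841 0.0084 0.0602] [329.3065 194.035 ]
jar 0.48 [ 0.5126 -0.0025  0.1259] [209.5358 215.8685]
shaker 0.84 [ 0.7673 -0.1428  0.0537] [367.128  247.2859]
teaspoon 0.75 [ 0.4151 -0.0123  0.0039] [168.5604 281.5183]
teaspoon 0.31 [ 0.4976 -0.0974  0.0395] [225.4341 287.65  ]
```

View pics/top0.png

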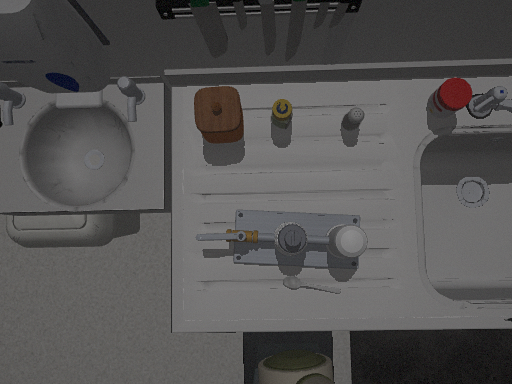

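View pics/side0.png

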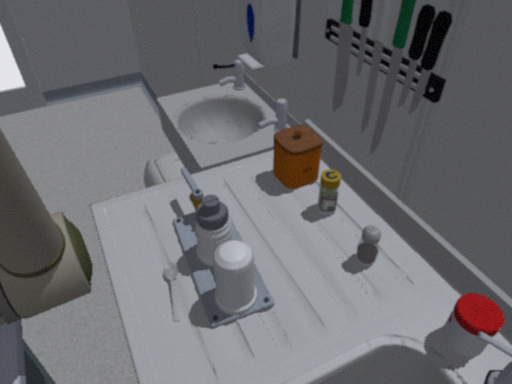

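The top view shows the tray from about (235,210) to (360,268), cap at (292,238), and the lever from pivot (240,237) to tip (198,237). The side view shows the cap at (211,212), with nothing close around the lever.

```bash
cat > b.py <<'E'
from h import *
np.set_printoptions(precision=4,suppress=True)
p=bot.read_camera("top"); q=bot.read_camera("side")
def ray(pic,uv,z):
    d=pic["pose"][:3,:3]@np.linalg.inv(pic["K"])@np.r_[uv,1]; o=pic["pose"][:3,3]; return o+d*(z-o[2])/d[2]
print(p["K"][0],p["pose"][:3,:3])
for n in ("cap","cap_knob","stopcock","lever_tip"):
  for pic,l in ((p,"top"),(q,"side")):
    m=bot.masks_of(n,pic)
    if not m: print(n,l,"none");continue
    M=m[0]["pixels"].astype(np.uint8); ys,xs=np.nonzero(M)
    print(n,l,round(m[0]["p"],2),"cen",xs.mean(),ys.mean(),"box",xs.min(),xs.max(),ys.min(),ys.max(),cv2.minAreaRect(np.c_[xs,ys].astype(np.float32)))
    for z in (.076,.125,.149): print("   z",z,ray(pic,(xs.mean(),ys.mean()),z)[:2])
c=np.array([[237,210],[360,215],[358,268],[233,262]],np.float32).reshape(-1,1,2)
g=cv2.cvtColor(p["frame"],cv2.COLOR_RGB2GRAY)
c=cv2.cornerSubPix(g,c,(4,4),(-1,-1),(3,50,.01)).reshape(-1,2)
for u in c: print(u,ray(p,u,.01))
im=p["frame"][190:290,185:375,::-1]; cv2.imwrite("pics/crop.png",cv2.resize(im,None,fx=4.2,fy=4.2,interpolation=cv2.INTER_CUBIC))
E
python3 b.py
```

```text
[434.0691   0.     256.4482] [[-0.0186 -0.9955  0.0933]
 [-0.9992  0.0218  0.0333]
 [-0.0352 -0.0926 -0.9951]]
cap top 0.83 cen 291.9133738601824 237.8206686930091 box 278 306 224 252 ((292.0, 238.0), (28.0, 28.0), 90.0)
   z 0.076 [0.5226 0.0129]
   z 0.125 [0.5223 0.0152]
   z 0.149 [0.5222 0.0163]
cap side 0.56 cen 212.13333333333333 213.1588888888889 box 196 228 195 230 ((212.0, 212.5), (35.0, 32.0), 90.0)
   z 0.076 [0.5349 0.0511]
   z 0.125 [0.5196 0.0027]
   z 0.149 [ 0.5122 -0.021 ]
cap_knob top 0.76 cen 292.0873786407767 238.06796116504853 box 279 306 224 252 ((292.0000305175781, 238.0), (26.870054244995117, 26.870058059692383), 45.0)
   z 0.076 [0.5221 0.0126]
   z 0.125 [0.5218 0.0149]
   z 0.149 [0.5217 0.016 ]
cap_knob side 0.92 cen 212.07587768969424 213.20158550396377 box 196 228 195 230 ((211.25001525878906, 213.75), (33.941123962402344, 31.819805145263672), 45.0)
   z 0.076 [0.5347 0.0511]
   z 0.125 [0.5195 0.0027]
   z 0.149 [ 0.512 -0.021]
stopcock top 0.92 cen 221.61484098939928 236.30742049469964 box 196 244 232 240 ((220.0, 236.0), (47.99999237060547, 7.999999
[... 284 characters left out ...]
 0.076 [0.5292 0.1536]
   z 0.125 [0.5144 0.0963]
   z 0.149 [0.5072 0.0683]
lever_tip top 0.82 cen 222.55840455840456 236.15954415954417 box 197 245 231 240 ((221.0, 235.5), (9.0, 48.0), 90.0)
   z 0.076 [0.5288 0.158 ]
   z 0.125 [0.5282 0.1525]
   z 0.149 [0.5279 0.1498]
lever_tip side 0.55 cen 193.04065040650406 185.82926829268294 box 182 203 169 199 ((192.98292541503906, 183.5463409423828), (34.781829833984375, 10.266925811767578), 65.224853515625)
   z 0.076 [0.5294 0.1469]
   z 0.125 [0.5146 0.0902]
   z 0.149 [0.5074 0.0625]
[237. 210.] [0.588  0.1321 0.01  ]
[360. 215.] [ 0.571  -0.1433  0.01  ]
[357.3488 267.4033] [ 0.4551 -0.1328  0.01  ]
[233.7995 262.3846] [0.4708 0.1409 0.01  ]
```

View pics/crop.png

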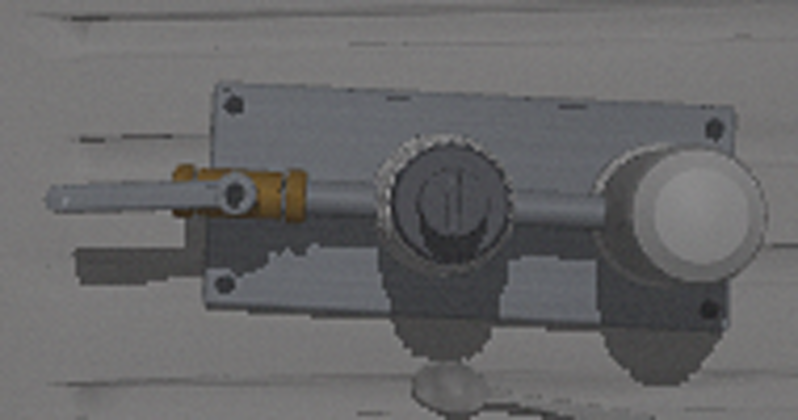

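The crop confirms tray corners at about (236,210), (360,216), (358,268) and (234,262), which puts the yaw near -3.5°. The axis is at about (0.522, 0.0145). The pivot is at about (0.528, 0.119), and the lever is nearly along +y, about 5° into its travel.

Call:
arm_command(plan=[[0,[0.81,-0.77,0],[0,0,0]],[0,[0.81,-0.77,0],[0,0,0]],[0,[0.81,-0.77,0],[0,0,0]],[0,[0.81,-0.77,0],[0,0,0]],[0,[0.81,-0.77,0],[0,0,0]],[0,[0.81,-0.77,0],[0,0,0]],[0,[0.81,-0.77,0],[0,0,0]]])

```text
clock: 2.38
tcp_pos: [0.2924, -0.2866, 0.2565]
ee_rot: [180.0, -0.0, 15.7]
wrist_force: [1.2, -0.4, 0.4]
finger_gap: 0.0003
grip_force: 0.0
```

Call:
arm_command(plan=[[0,[0.81,-0.77,0],[0,0,0]],[0,[0.81,-0.77,0],[0,0,0]],[0,[0.81,-0.77,0],[0,0,0]],[0,[0.81,-0.77,0],[0,0,0]],[0,[0.81,-0.77,0],[0,0,0]],[0,[0.81,-0.77,0],[0,0,0]],[0,[0.81,-0.77,0],[0,0,0]],[0,[0.81,-0.77,0],[0,0,0]]])

```text
clock: 3.05
tcp_pos: [0.4361, -0.0455, 0.2564]
ee_rot: [-180.0, -0.1, 16.0]
wrist_force: [-0.7, -0.0, -0.3]
finger_gap: 0.0002
grip_force: 0.0
```

```bash
cat > c.py <<'E'
from h import *
s=bot.sense(); print(s["clock"],s["tcp_pos"],s["ee_rot"],s["joint_pos"].round(1))
print(rel([.577,.189,.2],R.from_euler("xyz",[180,0,1],degrees=True),s))
E
python3 c.py
```

```text
3.05 [ 0.4360708 -0.0454868  0.2563698] [-1.79962599e+02 -6.45439191e-02  1.59878945e+01] [-21.5  10.5  90.7   0.1  78.8  52.5]
(array([ 0.8   , -0.7463,  0.2269]), array([-0.0004, -0.0005,  0.1308]))
```

Call:
arm_command(plan=[[0,[0.8,-0.746,0],[0,0,0.131]],[0,[0.8,-0.746,0],[0,0,0.131]],[0,[0.8,-0.746,0],[0,0,0.131]],[0,[0.8,-0.746,0],[0,0,0.131]],[0,[0.8,-0.746,0],[0,0,0.131]],[0,[0.8,-0.746,0],[0,0,0.131]],[0,[0.8,-0.746,0],[0,0,0.131]],[0,[0.8,-0.746,0.2],[0,0,0.131]],[0,[0.8,-0.746,0.4],[0,0,0.131]],[0,[0.8,-0.746,0.55],[0,0,0.131]],[0,[0.8,-0.746,0.66],[0,0,0.131]],[0,[0.8,-0.746,0.68],[0,0,0.131]],[0,[0.8,-0.746,0.68],[0,0,0.131]],[0,[0.8,-0.746,0.68],[0,0,0.131]]])

```text
clock: 4.22
tcp_pos: [0.5778, 0.1841, 0.0884]
ee_rot: [-180.0, -0.2, 0.7]
wrist_force: [0.2, 0.1, 0.7]
finger_gap: 0.0
grip_force: 0.0
```

```bash
cat > d.py <<'E'
from h import *
np.set_printoptions(precision=4,suppress=True)
s=bot.sense(); print(s["clock"],s["tcp_pos"],s["ee_rot"],s["joint_pos"].round(1),s["wrist_force"])
P=np.array([.5284,.1193])
def pose(th,d=.019,r=.07,z=.087):
    t=np.radians(th); return np.r_[P+r*np.array([-np.sin(t),np.cos(t)])+d*np.array([np.cos(t),np.sin(t)]),z], R.from_euler("xyz",[180,0,th],degrees=True)
for th in range(0,100,6): print(th,*[x.tolist() for x in rel(*pose(th),s)])
p=bot.read_camera("top"); q=bot.read_camera("side")
cv2.imwrite("pics/p1.png",np.hstack([cv2.resize(p["frame"][160:300,170:330],(400,350)),cv2.resize(q["frame"][100:275,110:310],(400,350))])[:,:,::-1])
E
python3 d.py
```

```text
4.2167 [0.5778 0.1841 0.0884] [-179.9835   -0.1574    0.659 ] [ 6.5 36.5 78.4  0.  65.  95.8] [0.1868 0.1466 0.7108]
0 [-0.1214, -0.0221, 0.0051] [-0.0002, -0.0014, 0.0058]
6 [-0.151, -0.0289, 0.005] [-0.0001, -0.0014, -0.0466]
12 [-0.1811, -0.0325, 0.0049] [-0.0, -0.0014, -0.099]
18 [-0.2115, -0.0329, 0.0049] [0.0001, -0.0014, -0.1513]
24 [-0.2417, -0.0302, 0.0048] [0.0001, -0.0014, -0.2037]
30 [-0.2715, -0.0243, 0.0047] [0.0002, -0.0014, -0.256]
36 [-0.3006, -0.0154, 0.0046] [0.0003, -0.0014, -0.3084]
42 [-0.3285, -0.0034, 0.0045] [0.0004, -0.0014, -0.3608]
48 [-0.355, 0.0114, 0.0044] [0.0004, -0.0014, -0.4131]
54 [-0.3798, 0.0289, 0.0044] [0.0005, -0.0013, -0.4655]
60 [-0.4027, 0.0488, 0.0043] [0.0006, -0.0013, -0.5178]
66 [-0.4233, 0.0711, 0.0042] [0.0007, -0.0013, -0.5702]
72 [-0.4416, 0.0954, 0.0042] [0.0007, -0.0013, -0.6226]
78 [-0.4571, 0.1215, 0.0041] [0.0008, -0.0013, -0.6749]
84 [-0.4699, 0.149, 0.0041] [0.0009, -0.0012, -0.7273]
90 [-0.4797, 0.1778, 0.0041] [0.001, -0.0012, -0.7796]
96 [-0.4864, 0.2074, 0.004] [0.001, -0.0012, -0.832]
```

View pics/p1.png

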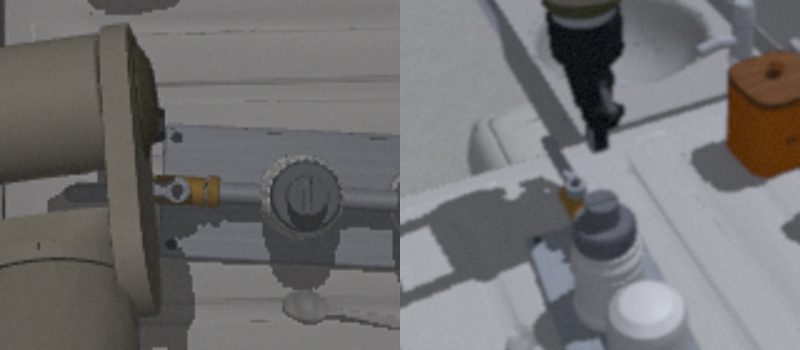

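The fingers stand on the wall side of the lever (side pane: fingertips at about (598,145), lever at about (560,160)). The push can start.

Call:
arm_command(plan=[[0,[-0.121,-0.022,0.005],[0,0,0.006]],[0,[-0.151,-0.029,0.005],[0,0,-0.047]],[0,[-0.181,-0.032,0.005],[0,0,-0.099]],[0,[-0.212,-0.033,0.005],[0,0,-0.151]],[0,[-0.242,-0.03,0.005],[0,0,-0.204]],[0,[-0.272,-0.024,0.005],[0,0,-0.256]],[0,[-0.301,-0.015,0.005],[0,0,-0.308]],[0,[-0.328,-0.003,0.005],[0,0,-0.361]],[0,[-0.355,0.011,0.005],[0,0,-0.413]],[0,[-0.38,0.029,0.005],[0,0,-0.466]],[0,[-0.403,0.049,0.005],[0,0,-0.518]],[0,[-0.423,0.071,0.005],[0,0,-0.57]],[0,[-0.441,0.095,0.005],[0,0,-0.623]],[0,[-0.441,0.095,0.005],[0,0,-0.623]]])

```text
clock: 5.48
tcp_pos: [0.4672, 0.159, 0.0872]
ee_rot: [179.8, -0.1, 72.3]
wrist_force: [0.4, 0.7, -0.3]
finger_gap: -0.0
grip_force: 0.0
```

```bash
cat > e.py <<'E'
from h import *
np.set_printoptions(precision=4,suppress=True)
exec(open("d.py").read().split("for th")[0].split("s=bot")[1].join(["s=bot",""]))
for th in range(72,100,3): print(th,*[x.tolist() for x in rel(*pose(th),s)])
p=bot.read_camera("top"); q=bot.read_camera("side")
cv2.imwrite("pics/p2.png",np.hstack([cv2.resize(p["frame"][160:300,170:330],(400,350)),cv2.resize(q["frame"][100:275,110:310],(400,350))])[:,:,::-1])
E
python3 e.py
```

```text
5.4833 [0.4672 0.159  0.0872] [179.7896  -0.0993  72.257 ] [ 5.  27.8 97.3  0.  54.7 22.7] [ 0.3961  0.657  -0.2713]
72 [0.0007, 0.0017, 0.0008] [0.0018, -0.0009, 0.0022]
75 [-0.0141, -0.0019, 0.0008] [0.0019, -0.0008, -0.0239]
78 [-0.029, -0.0048, 0.0008] [0.0019, -0.0008, -0.0501]
81 [-0.044, -0.0069, 0.0007] [0.0019, -0.0007, -0.0763]
84 [-0.0592, -0.0082, 0.0007] [0.0019, -0.0007, -0.1025]
87 [-0.0744, -0.0087, 0.0007] [0.0019, -0.0006, -0.1287]
90 [-0.0895, -0.0084, 0.0006] [0.002, -0.0006, -0.1548]
93 [-0.1047, -0.0074, 0.0006] [0.002, -0.0005, -0.181]
96 [-0.1198, -0.0055, 0.0006] [0.002, -0.0005, -0.2072]
99 [-0.1347, -0.0028, 0.0006] [0.002, -0.0004, -0.2334]
```

View pics/p2.png

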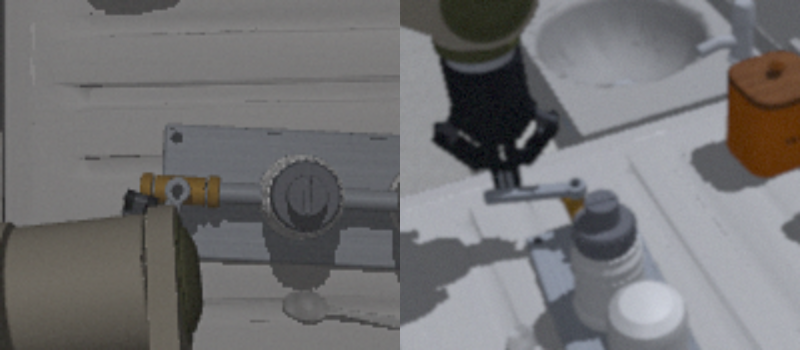

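The lever has followed the fingers (side pane: pivot (577,187), tip (488,195)). The next push goes gently to the stop.

Call:
arm_command(plan=[[0,[-0.014,-0.002,0],[0,0,-0.024]],[0,[-0.029,-0.005,0],[0,0,-0.05]],[0,[-0.044,-0.007,0],[0,0,-0.076]],[0,[-0.059,-0.008,0],[0,0,-0.102]],[0,[-0.066,-0.008,0],[0,0,-0.115]],[0,[-0.066,-0.008,0],[0,0,-0.115]]])

```text
clock: 6.08
tcp_pos: [0.4603, 0.1443, 0.0858]
ee_rot: [179.9, -0.0, 85.1]
wrist_force: [0.2, 0.9, 1.4]
finger_gap: 0.0
grip_force: 0.3
```

Call:
arm_command(plan=[[0,[-0.008,0,0],[0,0,-0.013]],[0,[-0.012,0,0],[0,0,-0.02]],[0,[-0.012,0,0],[0,0,-0.02]]])

```text
clock: 6.33
tcp_pos: [0.4597, 0.1416, 0.0855]
ee_rot: [180.0, -0.0, 87.4]
wrist_force: [-1.2, 2.7, 2.7]
finger_gap: -0.0
grip_force: 1.8
```

Call:
arm_command(plan=[[0,[-0.006,0,0],[0,0,0]],[0,[-0.008,0,0],[0,0,0]],[0,[-0.008,0,0],[0,0,0]]])

```text
clock: 6.58
tcp_pos: [0.4597, 0.1411, 0.0855]
ee_rot: [179.9, -0.2, 87.4]
wrist_force: [-0.5, 17.4, 2.6]
finger_gap: 0.0004
grip_force: 8.4
```

Call:
arm_command(plan=[[0,[-0.004,0,0],[0,0,0]],[0,[-0.008,0,0],[0,0,0]],[0,[-0.008,0,0],[0,0,0]]])

```text
clock: 6.83
tcp_pos: [0.4597, 0.1408, 0.0856]
ee_rot: [179.9, -0.4, 87.3]
wrist_force: [0.3, 30.4, 2.5]
finger_gap: 0.0001
grip_force: 14.9
```

Call:
arm_command(plan=[[0,[0.05,0,0],[0,0,0]],[0,[0.15,0,0],[0,0,0]],[0,[0.15,0,0],[0,0,0]],[0,[0.15,0,-0.15],[0,0,0]],[0,[0.15,0,-0.3],[0,0,0]],[60,[0.15,0,-0.45],[0,0,0]],[60,[0.15,0,-0.55],[0,0,0]],[60,[0.15,0,-0.6],[0,0,0]],[60,[0.15,0,-0.6],[0,0,0]]])

```text
clock: 7.58
tcp_pos: [0.462, 0.1744, 0.238]
ee_rot: [179.6, -0.0, 87.5]
wrist_force: [-0.1, -0.6, 0.0]
finger_gap: 0.048
grip_force: 0.0
```

```bash
cat > f.py <<'E'
from h import *
np.set_printoptions(precision=4,suppress=True)
s=bot.sense(); print(s["clock"],s["tcp_pos"],s["ee_rot"],s["joint_pos"].round(1),s["wrist_force"])
print(rel([.522,.0145,.235],R.from_euler("xyz",[180,0,86.5],degrees=True),s))
p=bot.read_camera("top"); q=bot.read_camera("side"); save(p,"t3"); 
cv2.imwrite("pics/p3.png",np.hstack([cv2.resize(p["frame"][160:300,170:330],(400,350)),cv2.resize(q["frame"][100:275,110:310],(400,350))])[:,:,::-1])
E
python3 f.py
```

```text
7.5833 [0.462  0.1744 0.238 ] [179.6422  -0.0214  87.4589] [ 6.9 16.9 85.  -0.  77.7  9.5] [-0.0882 -0.598   0.0011]
(array([-0.6283,  0.2682,  0.0134]), array([ 0.0031, -0.0002,  0.0084]))
```

View pics/p3.png

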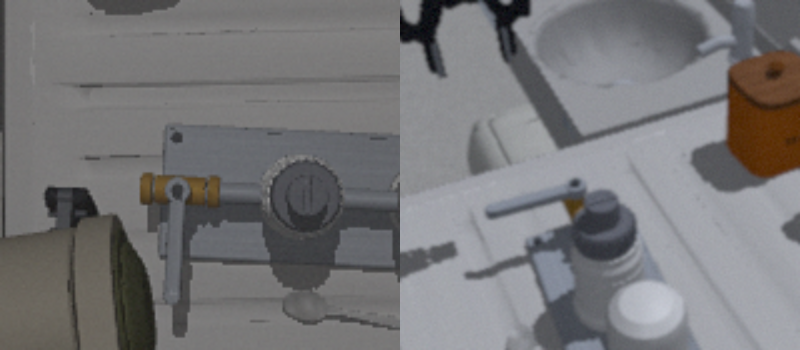

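The lever now stands square across the pipe (top pane: pivot (178,187), tip (171,298)), against its stop. Next is the cap.

Call:
arm_command(plan=[[60,[-0.628,0.268,0.01],[0.003,0,0.008]],[60,[-0.628,0.268,0.01],[0.003,0,0.008]],[60,[-0.628,0.268,0.01],[0.003,0,0.008]],[60,[-0.628,0.268,0.01],[0.003,0,0.008]],[60,[-0.628,0.268,0.01],[0.003,0,0.008]],[60,[-0.628,0.268,0.01],[0.003,0,0.008]],[60,[-0.628,0.268,0.01],[0.003,0,0.008]]])

```text
clock: 8.27
tcp_pos: [0.5205, 0.0151, 0.2311]
ee_rot: [-179.5, -0.0, 86.6]
wrist_force: [-0.9, 0.1, -0.3]
finger_gap: 0.0605
grip_force: 0.0
```

```bash
cat > g.py <<'E'
from h import *
np.set_printoptions(precision=4,suppress=True)
s=bot.sense(); print(s["clock"],s["tcp_pos"],s["ee_rot"],s["joint_pos"].round(1),s["wrist_force"],s["finger_gap"])
p=bot.read_camera("wrist"); save(p,"w4"); print(p["pose"])
print("proj top .149",proj(p,[.522,.0145,.149]),"skirt",proj(p,[.522,.0145,.125]))
for n in("cap","cap_knob"):
  for d in bot.spot_in(n,p)[:1]: print(n,d["p"],w(p,d["location"]))
print(rel([.522,.0145,.153],R.from_euler("xyz",[180,0,86.5],degrees=True),s))
E
python3 g.py
```

```text
8.2667 [0.5205 0.0151 0.2311] [-179.4842   -0.0293   86.5588] [-11.4  20.3  81.2  -0.   79.1  -7.9] [-0.8889  0.1448 -0.259 ] 0.06047281779395359
[[ 0.9982 -0.0542 -0.0271  0.5257]
 [-0.0598 -0.9548 -0.2912  0.0905]
 [-0.0101  0.2923 -0.9563  0.3477]
 [ 0.      0.      0.      1.    ]]
proj top .149 [258.879  214.5887] skirt [258.7846 202.751 ]
cap 0.56 [0.5206 0.0225 0.1251]
cap_knob 0.7 [0.5195 0.0225 0.1238]
(array([-0.002 ,  0.0089,  0.3125]), array([-0.0045, -0.0003,  0.0005]))
```

View pics/w4.png

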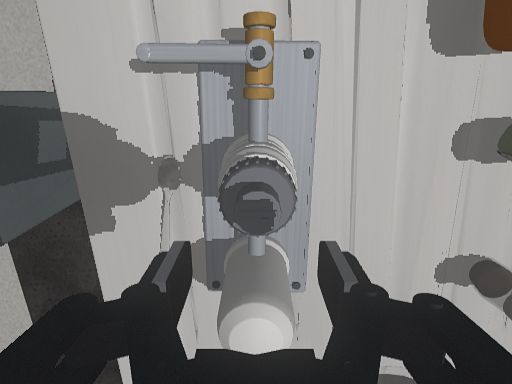

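The wrist view shows the cap skirt centred at about (258,197) and the knob at about (258,212). That matches the projected axis to within about 2 mm. I'll descend and grip.

Call:
arm_command(plan=[[60,[-0.002,0.007,0.1],[-0.004,0,0]],[60,[-0.002,0.007,0.2],[-0.004,0,0]],[60,[-0.002,0.007,0.26],[-0.004,0,0]],[60,[-0.002,0.007,0.3],[-0.004,0,0]],[60,[-0.002,0.007,0.31],[-0.004,0,0]],[60,[-0.002,0.007,0.31],[-0.004,0,0]],[60,[-0.002,0.007,0.31],[-0.004,0,0]]], force=40)

```text
clock: 9.0
tcp_pos: [0.5225, 0.0149, 0.1558]
ee_rot: [179.8, 0.0, 86.7]
wrist_force: [0.6, -0.4, 0.1]
finger_gap: 0.0601
grip_force: 0.0
```

Call:
arm_command(plan=[[20,[0,0,0],[0,0,0]],[20,[0,0,0],[0,0,0]],[20,[0,0,0],[0,0,0]],[20,[0,0,0],[0,0,0]],[20,[0,0,0],[0,0,0]],[20,[0,0,0],[0,0,0]],[20,[0,0,0],[0,0,0]],[20,[0,0,0],[0,0,0]]])

```text
clock: 9.67
tcp_pos: [0.5224, 0.0144, 0.156]
ee_rot: [179.8, 0.0, 86.6]
wrist_force: [-1.4, 0.9, 5.3]
finger_gap: 0.0302
grip_force: 39.3
```

Call:
arm_command(plan=[[20,[0,0,0],[0,0,-0.03]],[20,[0,0,0],[0,0,-0.06]],[20,[0,0,0],[0,0,-0.09]],[20,[0,0,0],[0,0,-0.12]],[20,[0,0,0],[0,0,-0.12]]])

```text
clock: 10.08
tcp_pos: [0.5224, 0.0144, 0.1561]
ee_rot: [179.8, 0.0, 100.6]
wrist_force: [-2.1, 1.2, 4.8]
finger_gap: 0.0306
grip_force: 39.4
```

```bash
cat > t.py <<'E'
from h import *
np.set_printoptions(precision=4,suppress=True)
s=bot.sense(); print(s["clock"],s["tcp_pos"],s["ee_rot"],s["wrist_force"],s["torque"],s["joint_efforts"],s["finger_gap"],s["grip_force"])
E
python3 t.py
```

```text
10.0833 [0.5224 0.0144 0.1561] [179.8234   0.0459 100.5553] [-2.109   1.2323  4.8055] [0.0361 0.4603 0.0267] [ -0.251  -41.2774 -18.9091   0.0434  -0.5187  -0.7393] 0.03056833216175784 39.442318081855774
```

Call:
arm_command(plan=[[20,[0,0,0],[0,0,0.03]],[20,[0,0,0],[0,0,0.06]],[20,[0,0,0],[0,0,0.09]],[20,[0,0,0],[0,0,0.12]],[20,[0,0,0],[0,0,0.15]],[20,[0,0,0],[0,0,0.18]],[20,[0,0,0],[0,0,0.21]],[20,[0,0,0],[0,0,0.24]],[20,[0,0,0],[0,0,0.24]]])

```text
clock: 10.83
tcp_pos: [0.5223, 0.0135, 0.156]
ee_rot: [179.8, 0.1, 72.7]
wrist_force: [-3.0, -4.1, 4.5]
finger_gap: 0.0306
grip_force: 40.3
```

```bash
python3 t.py
python3 - <<'E'
from h import *
p=bot.read_camera("top"); q=bot.read_camera("side"); r=bot.read_camera("wrist")
f=lambda a:cv2.resize(a,(260,260),interpolation=cv2.INTER_CUBIC)
cv2.imwrite("pics/p5.png",np.hstack([f(p["frame"][208:268,262:322]),f(q["frame"][180:245,180:245]),f(r["frame"][230:384,180:334])])[:,:,::-1])
E
```

```text
10.8333 [0.5223 0.0135 0.156 ] [179.8147   0.0975  72.7438] [-3.0076 -4.0854  4.5328] [-0.8379  0.5185  0.3485] [  2.2621 -41.3872 -19.0904   1.3948  -0.5308   1.1032] 0.030569432757017307 40.33501446247101
```

View pics/p5.png

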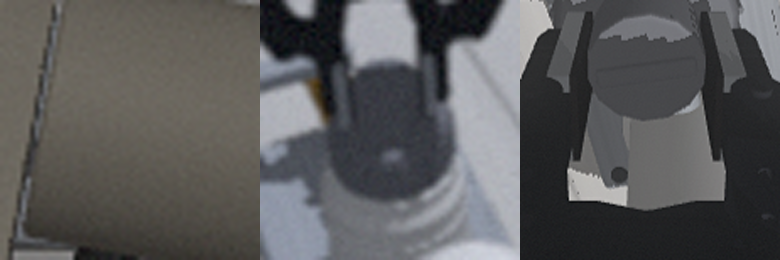

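The wrist pane shows the rib tilted about 7° anticlockwise relative to the jaws. So the last, clockwise turn hit the stop and slipped, and the cap gives anticlockwise (right-handed).

Call:
arm_command(plan=[[20,[0,0,0],[0,0,-0.05]],[20,[0,0,0],[0,0,-0.1]],[20,[0,0,-0.001],[0,0,-0.15]],[20,[0,0,-0.002],[0,0,-0.2]],[20,[0,0,-0.003],[0,0,-0.25]],[20,[0,0,-0.004],[0,0,-0.3]],[20,[0,0,-0.005],[0,0,-0.35]],[20,[0,0,-0.006],[0,0,-0.4]],[20,[0,0,-0.007],[0,0,-0.43]],[20,[0,0,-0.007],[0,0,-0.43]]])

```text
clock: 11.82
tcp_pos: [0.5224, 0.0142, 0.1576]
ee_rot: [179.9, 0.1, 122.3]
wrist_force: [-2.2, -0.4, 3.8]
finger_gap: 0.0303
grip_force: 40.3
```

```bash
python3 t.py
python3 - <<'E'
from h import *
r=bot.read_camera("wrist"); print(np.degrees(np.arctan2(r["pose"][1,0],r["pose"][0,0])))
cv2.imwrite("pics/p6.png",cv2.resize(r["frame"][230:384,180:334],(400,400))[:,:,::-1])
E
```

```text
11.8167 [0.5224 0.0142 0.1576] [179.8713   0.1196 122.2637] [-2.1745 -0.4169  3.7979] [-0.1223  0.3545 -0.0039] [  0.1223 -41.3766 -18.8631   0.2331  -0.3876  -0.89  ] 0.0303271180671918 40.31298816204071
32.277270976902834
```

View pics/p6.png

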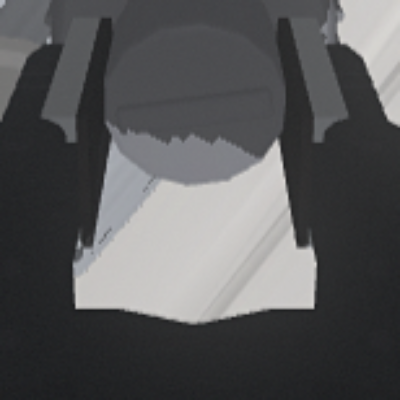

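The rib is still tilted about 7° to the jaws, so the cap turns with the fingers and is about 42° from the start. Turning on to about 77°.

Call:
arm_command(plan=[[20,[0,0,-0.001],[0,0,-0.05]],[20,[0,0,-0.001],[0,0,-0.1]],[20,[0,0,-0.001],[0,0,-0.15]],[20,[0,0,-0.001],[0,0,-0.2]],[20,[0,0,-0.001],[0,0,-0.25]],[20,[0,0,-0.001],[0,0,-0.3]],[20,[0,0,-0.001],[0,0,-0.305]],[20,[0,0,-0.001],[0,0,-0.305]]])

```text
clock: 12.53
tcp_pos: [0.5228, 0.0143, 0.1576]
ee_rot: [179.9, 0.2, 156.9]
wrist_force: [-0.3, -0.4, 4.1]
finger_gap: 0.0307
grip_force: 40.3
```

Call:
arm_command(plan=[[20,[0,0,-0.01],[0,0,0]],[20,[0,0,-0.02],[0,0,0]],[20,[0,0,-0.03],[0,0,0]],[20,[0,0,-0.03],[0,0,0]]])

```text
clock: 12.87
tcp_pos: [0.5224, 0.0143, 0.1649]
ee_rot: [180.0, 0.1, 157.0]
wrist_force: [-0.6, 0.2, 0.1]
finger_gap: 0.0303
grip_force: 39.8
```

```bash
python3 t.py
```

```text
12.8667 [0.5224 0.0143 0.1649] [179.9596   0.1249 157.0288] [-0.5642  0.2321  0.1152] [-0.0001  0.0055  0.0245] [  0.0027 -44.0407 -20.0173  -0.0007   0.099    0.0205] 0.030267035802590353 39.813491106033325
```

It lifts freely, so I'll raise it well clear.

Call:
arm_command(plan=[[20,[0,0,-0.04],[0,0,0]],[20,[0,0,-0.08],[0,0,0]],[20,[0,0,-0.14],[0,0,0]],[20,[0,0,-0.2],[0,0,0]],[20,[0,0,-0.27],[0,0,0]],[20,[0,0,-0.34],[0,0,0]],[20,[0,0,-0.4],[0,0,0]],[20,[0,0,-0.44],[0,0,0]],[20,[0,0,-0.46],[0,0,0]],[20,[0,0,-0.46],[0,0,0]],[20,[0,0,-0.46],[0,0,0]],[20,[0,0,-0.46],[0,0,0]],[20,[0,0,-0.46],[0,0,0]]])

```text
clock: 13.95
tcp_pos: [0.5219, 0.0144, 0.2788]
ee_rot: [180.0, 0.0, 157.1]
wrist_force: [-0.0, 0.1, -1.8]
finger_gap: 0.0303
grip_force: 39.8
```

```bash
python3 t.py
python3 - <<'E'
from h import *
q=bot.read_camera("side"); save(q,"s7")
E
```

```text
13.95 [0.5219 0.0144 0.2788] [179.9834   0.0225 157.0852] [-0.0157  0.096  -1.8183] [-0.0302  0.0668 -0.0008] [  0.0157 -42.2288 -23.8219   0.0007  -0.0043   0.0023] 0.030337717800055796 39.79603350162506
```

View pics/s7.png

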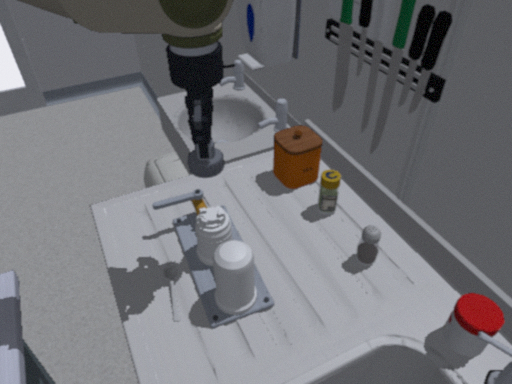

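The cap is in the gripper at (206,160), well above the bare neck at (213,217). The lever is shut and the bystanders haven't moved.

```bash
python3 -c "
from bench import bot
print(bot.close_job())"
```

```text
the job is handed in; nothing more can be done
None
```

The stopcock was shut first, then the cap was unscrewed (right-handed thread, opens anticlockwise); it is held still in the gripper about 10 cm above the neck, the tin, jar, shaker and teaspoon look unmoved, and the job was handed in at about 14 s with no verdict returned.

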